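# Clear the lid of the control box and hold it open at the marked angle

## Task

Take the orange parts cup off the lid of the blue control box, nest it upright, fully seated, in the blue cup that stands on the desk, and let go of it. Then lift the hinged lid (it has a black handle) until it stands in line with the red pointer on the scale at its left side, and keep holding it there so that the wiring can be inspected: the lid has no stay and falls shut, so finish with the gripper still holding the lid up, at rest, at the marked angle. Leave the pointer and the other things on the desk where they are.

Things in the scene. Friction and masses are not known exactly. Their poses are not given: they have to be found in the camera images.
- orange_cup_center (a point): centre (half-way up, on the axis) of the orange plastic parts cup that stands on the closed lid; z axis up along the cup. Round, open at the top, tapered: 58 mm across the rim, 34 mm across the foot, 55 mm high, wall 4 mm, floor 4 mm, 30 to 60 g.
- blue_cup_center (a point): the same point of the blue cup, equal in shape and size, standing upright and empty on the desk. With the orange cup fully nested in it, the orange centre is 19 to 22 mm above the blue one, on the same axis, so about 20 mm of the orange cup stand out above the blue rim.
- lid_hinge (a point): middle of the lid's hinge axis, fixed on the control box, at its far top edge, 84 mm above the desk; x axis: horizontal, square to the hinge, from the front of the box to the back; y axis: along the hinge, to the left seen from the front; z up. The box is blue, fixed to the desk, 160 mm deep (x), 180 mm wide (y), 80 mm high; a pale aluminium lid 6 mm thick covers it, its upper face 3 mm above the hinge axis, its free edge 163 mm in front of the axis.
- lid_bar (a point): middle of the black round bar of the lid's handle: 10 mm thick, parallel to the hinge, 84 mm long between its two legs' axes, carried 36 mm above the lid's upper face near the free (front) edge; with the lid shut it lies 152 mm in front of the hinge axis and 39 mm above it, and it turns rigidly with the lid. The point's frame is the lid's: x axis along the lid towards the hinge, y axis along the bar. The bar can turn between the finger pads while the lid swings.
- lid (a joint): opening angle of the lid (rad): 0 shut (level), grows as its front edge rises, stop at 1.35. Freely hinged: it falls shut when let go at any angle. The lid weighs 0.2 to 0.4 kg.
- pointer (a joint): angle of the red pointer (rad), counted like the lid's: 0 level, grows as its tip rises, so the lid is at the marked angle when both read the same. A red flat arm 120 mm long that turns stiffly on the lid's hinge axis, just outside the left side of the box (108 mm from the box's middle), in front of a white wire scale with black ticks; its setting differs from time to time, between 0.5 and 0.95.
- pointer_tip (a point): tip of the red pointer, 120 mm from the hinge axis; its x axis runs along the pointer towards the axis.
- solder_spool: bystander: spool of solder wire standing on the desk, 50 mm across, 38 mm high; origin under its middle.
- flux_tin: bystander: flat red-lidded tin, 51 mm across, 18 mm high; origin under its middle.
- tape_black: bystander: black roll of tape, 58 mm across, 19 mm high; origin under its middle.
- motor: bystander: small grey motor lying on the desk, 24x45x19 mm; origin under its middle.
Mind the look-alikes: they are no part of the job. Of the things that look like the part that bears orange_cup_center, the larger one is meant.

How it is judged:
On the way:
1. the orange cup is nested, upright, in the blue cup on the desk and let go of, with the lid still shut (horizontal distance between orange_cup_center and blue_cup_center below 0.006 m and z of orange_cup_center in the frame of blue_cup_center between 0.012 and 0.028 m and angle between blue_cup_center's own z axis and vertical below 0.15 rad and angle between orange_cup_center's own z axis and vertical below 0.2 rad and height (world z) of blue_cup_center between 0.02 and 0.035 m and contact force between the fingers and orange_cup below 0.1 N and value of joint lid below 0.1 rad), for 0.2 s.
At the end, for the whole second after the job is handed in: The orange cup sits upright in the blue one on the desk (axes within 6 mm, seated no more than about 8 mm off its nested height); the lid is at rest within 0.08 rad of the pointer's angle, carried by the fingers (contact over 0.3 N) and by no cup (horizontal distance between orange_cup_center and blue_cup_center below 0.006 m and z of orange_cup_center in the frame of blue_cup_center between 0.012 and 0.028 m and angle between blue_cup_center's own z axis and vertical below 0.15 rad and angle between orange_cup_center's own z axis and vertical below 0.2 rad and height (world z) of blue_cup_center between 0.02 and 0.035 m and angle between the x axis of lid_bar and the x axis of pointer_tip, either way round below 0.08 rad and value of joint lid above 0.35 rad and velocity of joint lid between -0.05 and 0.05 rad/s and contact force between the fingers and lid above 0.3 N and contact force between lid and orange_cup below 0.1 N and contact force between lid and blue_cup below 0.1 N); the arm keeps its last pose, push and grip.
It fails at once if the pointer is moved by more than 8 mm at its tip (distance of pointer_tip from where it was at the start of the episode above 0.008 m).
It fails at once if the solder spool is moved by more than 30 mm (distance of solder_spool from where it was at the start of the episode above 0.03 m).
It fails at once if the flux tin is moved by more than 30 mm (distance of flux_tin from where it was at the start of the episode above 0.03 m).
It fails at once if the black tape roll is moved by more than 30 mm (distance of tape_black from where it was at the start of the episode above 0.03 m).
It fails at once if the small motor is moved by more than 30 mm (distance of motor from where it was at the start of the episode above 0.03 m).
It also fails if it takes over 53 s, if anything falls off the work surface, if the arm or the gripper's body presses on something with over 40 N, if the wrist force passes 120 N, or if a joint passes its speed limit or range.

## Robot

A 6-joint arm with a two-finger parallel gripper is mounted at the origin on a cart in front of the work surface, level with it; the furniture and walls round the work are solid. World frame = base frame: x ahead of the robot, y to its left, z up, the work surface at z = 0. Lengths are in m, angles in rad, forces in N, time in s.
With the tool pointing down it reaches from about 0.35 to 0.725 m from the base axis. Payload 6 kg.
Tool frame: the origin (TCP) lies on the centre line of the jaws, within the pads' length; the fingertips stand 8 mm ahead of it and the grasp point (between the pads) lies 11 mm behind it; z points along the fingers, y is the line along which they close (so a half turn about z gives the same grasp; the last joint's range is limited). The gripper opens to 85 mm and grips with 20 to 120 N. Pads are 22 mm wide; open, the fingers measure 114 mm over their backs; the gripper's body (76 mm by 85 mm) begins 54 mm behind the grasp point. The pads swing forward as they close: fully open they stand 13 mm farther back than shut.
Start: joints at [0.334, 0.04, 0.085, 0, -1.615, -0.334], TCP at [0.6, 0, 0.239] pointing down, gripper open.
Joint ranges: [-2.56, 2.56], [-1.29, 2.01], [-1.08, 1.49], [-3.29, 1.98], [-2.81, -0.18], [-2.99, 2.99]. Speed limits (rad/s): [2.57, 2.57, 3.01, 3.14, 3.14, 3.14].

## Interface

Orientations are given as a unit quaternion [w, x, y, z].
In Python, from station import arm, vision, ticket gives the robot as it stands.
- The arm moves only by the tool apply_moves, never from a script. Its argument "steps" is a list of rows, each a list of 7 numbers: the shift along the tool's x, y, z in mm, then the turn, a rotation vector about the tool's x, y, z in rad, then the gripper command: -1 is shut, 1 is fully open, values between are in proportion. A call has 1 to 12 rows; each row shifts and turns the commanded pose from where the row before left it, along the tool's axes as they then stand; what a row does not reach is not made up. A row lasts 1/8 s, in which the tool goes at most 62.5 mm and 10.7 degrees, less where a joint would pass 70% of its speed; a pose out of reach is approached as far as the arm can. A call with a gripper value outside its range is refused whole. The fingers move at their own pace and stop on an object; "squeeze" is the grip in N (left out, the last holds). Time passes only in rows, so rows that do not move let the fingers close. It gives the time, the measured TCP pose, the force, the opening and the grip force at its end, in the units of the state.
- arm.get_state(): the state, without advancing time (a new reading comes with each control period).
- vision.read_camera(name): name is "scene" or "side" or "wrist"; returns the picture (480x640x3 uint8, red, green, blue); there is no depth.
- vision.calibration(name): a dict with "vfov" (degrees; the focal length in pixels is half the picture's height over the tangent of half this angle, whatever the lens; pixels are square), "cx", "cy" (the principal point, pixels), "R" (3x3) and "t" (3): a world point X has camera coordinates R X + t. Camera axes: x right, y down, z forward; pixel columns grow to the right and rows downward; lengths in m; the calibration is good to about 2 mm. A picture is of the moment at which its call begins: read the wrist's pose just before it. calibration takes no time and is no camera call; for the wrist camera it gives the pose at the moment of the call.
- ticket.job_done(): hands the job in; it is judged then, once.
Trained networks look in the newest picture that a camera, given by its name, has taken for a name from the list of things; names that differ only in an ending like _2 or _b are one class to them, and where a whole thing is asked for, a point or a joint stands for the part that bears it (a point fixed in the world has none). Each returns a list of dicts, best first, with "score" (0 to 1); they miss things now and then, are a little off and sometimes report something else, mostly with a low value. They report only what shows in the picture. A call takes as long as a camera call. They do not tell look-alikes from the thing itself.
- vision.regions_of(camera, target): "region" (480x640 bool, what is visible of it).
- vision.spot_point(camera, target): "at" ([x, y, z] in m, in the coordinates of the camera as it stood for that picture, good to about 4 mm: a listed point, or the origin of a listed thing).
The state is a dict: "clock": time; "joints": joint angles; "qd": joint speeds; "joint_torque": joint torques, N m; "position": TCP position; "eef_rot": TCP orientation; "contact_force": force on the tool from outside, world axes, zero at the start; "torque": the same for the moment, N m; "finger_gap": finger opening in m; "grasp_force": force on a finger pad.
Only numpy, scipy, OpenCV 4.12 (cv2) and the standard library are available. Lean on these libraries where they do the work, as an engineer would, in place of code of your own. Each camera call takes 0.05 s, during which the arm holds its last target. There are 200 camera calls.

## Working session

There is one attempt and no reset: what is moved stays moved. The work goes in short steps, Python scripts to look and compute and a tool call to move; the robot and the scene stay as the last step left them, time stands still between calls to the robot, and variables do not carry over. Pictures are saved under pics/ and viewed, at most 10 in all, crops included, and the job is handed in when it is done.

Besides the shell and the picture viewer there is one more tool, called after "Request:" in YAML: its name, and indented under it one key for each argument. apply_moves: Moves the arm, as the interface text tells. Its arguments: {"type":"object","properties":{"steps":{"type":"array"},"squeeze":{"type":"number"}},"required":["steps"]}

```bash
mkdir -p pics
cat > h.py <<'E'
import numpy as np, cv2
from station import arm, vision, ticket
def pic(c,f=None):
    im=vision.read_camera(c)
    if f: cv2.imwrite('pics/'+f,cv2.cvtColor(im,cv2.COLOR_RGB2BGR))
    return im
def w(c,p):
    k=vision.calibration(c); return np.array(k['R']).T@(np.array(p)-np.array(k['t']))
def px(c,X):
    k=vision.calibration(c); p=np.array(k['R'])@X+np.array(k['t']); f=240/np.tan(np.radians(k['vfov']/2))
    return p[:2]/p[2]*f+[k['cx'],k['cy']]
def spots(c,names,n=3):
    for t in names:
        for d in vision.spot_point(c,t)[:n]:
            X=w(c,d['at']); print(c,t,round(d['score'],2),X.round(4),px(c,X).round())
E
python3 - <<'E'
from h import *
pts=['orange_cup_center','blue_cup_center','lid_hinge','lid_bar','pointer_tip']
ims=[]
for c in ['scene','side']:
    ims.append(pic(c,c+'1.png'))
    spots(c,pts)
    print(vision.calibration(c))
spots('scene',['solder_spool','flux_tin','tape_black','motor'],2)
print(arm.get_state())
E
```

```text
scene orange_cup_center 0.77 [0.5736 0.0634 0.1143] [286. 234.]
scene orange_cup_center 0.56 [0.4248 0.0991 0.0171] [318. 301.]
scene blue_cup_center 0.74 [ 0.4924 -0.1865  0.03  ] [376. 236.]
scene lid_hinge 0.74 [0.6467 0.0895 0.0865] [260. 235.]
scene lid_bar 0.92 [0.4948 0.0776 0.1261] [304. 246.]
scene pointer_tip 0.62 [0.5493 0.1887 0.173 ] [248. 239.]
{'vfov': 56.90557284086488, 'cx': 316.62773096301424, 'cy': 239.53469958541092, 'R': array([[-0.69356057, -0.72037905,  0.00526903],
       [-0.42106707,  0.39943515, -0.81434273],
       [ 0.5845308 , -0.56701463, -0.58036037]]), 't': array([0.36900817, 0.29600095, 0.84185267])}
side lid_bar 0.76 [0.4931 0.0669 0.1184] [308. 239.]
{'vfov': 52.035182047474706, 'cx': 321.6465018794884, 'cy': 235.37576687560286, 'R': array([[-0.0685116 , -0.99764161, -0.00416885],
       [-0.74425158,  0.05389226, -0.66572157],
       [ 0.66437621, -0.04250698, -0.74618859]]), 't': array([0.06607296, 0.45168734, 0.99728753])}
scene solder_spool 0.54 [ 0.6045 -0.3759 -0.0015] [386. 206.]
scene flux_tin 0.77 [ 0.4252 -0.3968  0.0043] [438. 224.]
scen
[... 175 characters left out ...]
.8, 'joints': array([ 3.33693784e-01,  4.01888358e-02,  8.48019246e-02, -3.28152030e-05,
       -1.61549797e+00, -3.33692444e-01]), 'qd': array([ 0.00034018,  0.00163418, -0.00197505, -0.00290044, -0.00153368,
        0.00158502]), 'joint_torque': array([ 1.58345556e-03, -3.67884243e+01,  3.47437370e+01,  6.93315804e+00,
       -7.18046103e-04, -1.39702394e-05]), 'position': array([5.99975694e-01, 2.57370151e-05, 2.39262153e-01]), 'eef_rot': array([ 3.26812026e-05,  7.07107772e-01, -7.07105789e-01, -3.40740843e-05]), 'contact_force': array([ 0.29199959, -0.6695848 , -0.31415386]), 'torque': array([-0.01192231, -0.00471303,  0.06226993]), 'grasp_force': 0.0, 'finger_gap': 0.08548532082023683}
```

View pics/scene1.png

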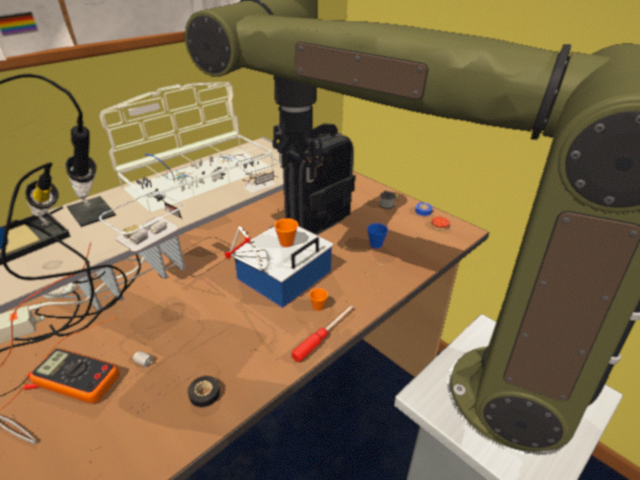

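View pics/side1.png

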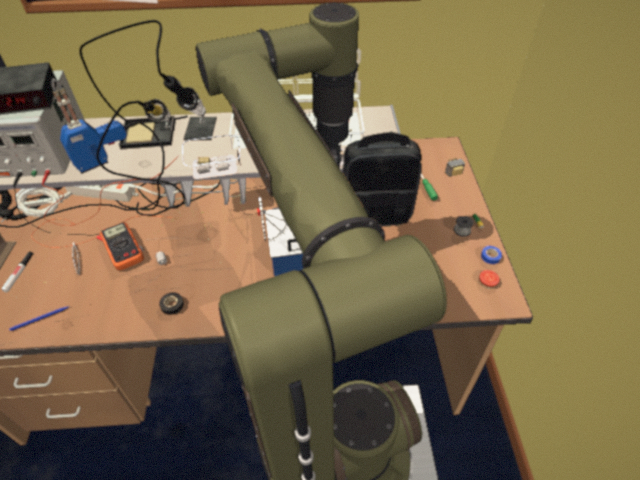

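The scene view shows the large orange cup on the lid at (286,234), the bar at (304,250), and the blue cup at (376,236). The red pointer is at (240,248), the small look-alike orange cup at (318,299), and a black bag behind the blue cup at (330,180). The side view is mostly blocked by the arm. I'll move above the cup and look from there.

Request:
apply_moves:
  steps:
    - [-21,9,-7,0,0,0,1]
    - [-21,9,-7,0,0,0,1]
    - [-21,8,-7,0,0,0,1]
    - [0,0,0,0,0,0,1]
    - [0,0,0,0,0,0,1]

```text
clock: 1.42
position: [0.574, 0.0628, 0.26]
eef_rot: [0.0, 0.707, -0.707, -0.0]
contact_force: [-0.1, 0.7, 1.0]
finger_gap: 0.0852
grasp_force: 0.0
```

Run:
```python
from h import *
pic('wrist','w1.png')
spots('wrist',['orange_cup_center','blue_cup_center','lid_hinge','lid_bar','pointer_tip'],2)
k=vision.calibration('wrist'); print(-np.array(k['R']).T@k['t'],k['vfov'],arm.get_state()['position'])
def ray(c,u,v,z):
    k=vision.calibration(c);f=240/np.tan(np.radians(k['vfov']/2));R=np.array(k['R'])
    d=R.T@np.array([(u-k['cx'])/f,(v-k['cy'])/f,1]);o=-R.T@np.array(k['t']);return o+d*(z-o[2])/d[2]
print('bag',[ray('side',*p,0).round(3) for p in [(372,222),(412,222)]],[ray('scene',*p,0).round(3) for p in [(310,230),(353,206)]])
```

```text
wrist orange_cup_center 0.95 [0.5692 0.0619 0.1177] [333. 219.]
wrist orange_cup_center 0.94 [0.424  0.102  0.0234] [479. 231.]
wrist lid_hinge 0.8 [0.6458 0.0921 0.0824] [241. 242.]
wrist lid_bar 0.63 [0.4945 0.0761 0.121 ] [436. 239.]
wrist pointer_tip 0.83 [0.5511 0.1871 0.1672] [360. 408.]
[ 0.57480314 -0.01997822  0.39443293] 62.400195257530896 [0.57407033 0.06257048 0.26001148]
bag [array([ 0.65 , -0.126,  0.   ]), array([ 0.642, -0.242,  0.   ])] [array([ 0.669, -0.105,  0.   ]), array([ 0.674, -0.297,  0.   ])]
```

View pics/w1.png

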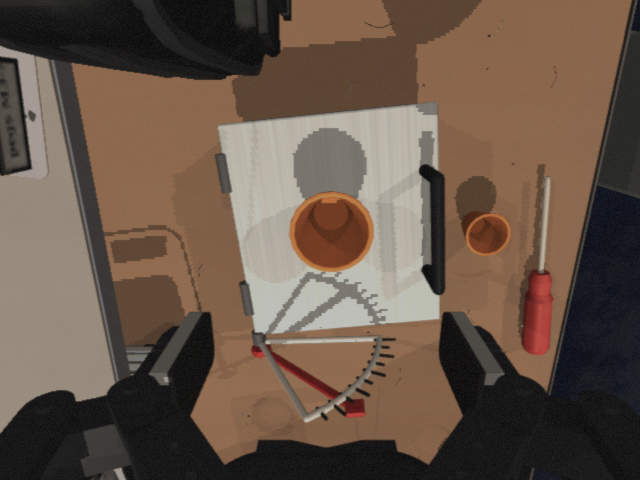

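The wrist view has the orange rim centred near (332,232), the bar at x≈437, and the pointer tip at (357,408). I'll work out the rim centre and the lid yaw from it.

```bash
cat >> h.py <<'E'
def ray(c,u,v,z):
    k=vision.calibration(c);f=240/np.tan(np.radians(k['vfov']/2));R=np.array(k['R'])
    d=R.T@np.array([(u-k['cx'])/f,(v-k['cy'])/f,1]);o=-R.T@np.array(k['t']);return o+d*(z-o[2])/d[2]
E
python3 - <<'E'
from h import *
print(ray('wrist',332,232,.142))
a,b=ray('wrist',437.5,180,.123),ray('wrist',437.5,290,.123);print('bar',a,b)
q=[ray('wrist',*p,.087) for p in [(219,126),(436,103),(440,319),(253,333)]];print(np.round(q,4))
E
```

```text
[0.57064524 0.06375796 0.142     ]
bar [0.4975251  0.03233355 0.123     ] [0.49004796 0.11663182 0.123     ]
[[ 0.6547 -0.0018  0.087 ]
 [ 0.4935 -0.018   0.087 ]
 [ 0.4741  0.1632  0.087 ]
 [ 0.6401  0.177   0.087 ]]
```

Request:
apply_moves:
  steps:
    - [-1,3.5,30,0,0,0,1]
    - [0,0,40,0,0,0,1]
    - [0,0,35,0,0,0,1]
    - [0,0,20,0,0,0,1]
    - [0,0,5,0,0,0,1]
    - [0,0,0,0,0,0,-0.2]
    - [0,0,0,0,0,0,-0.2]
    - [0,0,0,0,0,0,-0.2]
    - [0,0,0,0,0,0,-0.2]
    - [0,0,0,0,0,0,-0.2]
    - [0,0,0,0,0,0,-0.2]
  squeeze: 20

```text
clock: 3.1
position: [0.5713, 0.0641, 0.1322]
eef_rot: [-0.001, 0.707, -0.707, 0.001]
contact_force: [0.2, -0.3, 5.5]
finger_gap: 0.0555
grasp_force: 21.3
```

Request:
apply_moves:
  steps:
    - [0,0,-10,0,0,0,-0.2]
    - [0,0,-25,0,0,0,-0.2]
    - [0,0,-35,0,0,0,-0.2]
    - [0,0,-20,0,0,0,-0.2]
    - [40,13,-5,0,0,0,-0.2]
    - [50,16,0,0,0,0,-0.2]
    - [50,16,0,0,0,0,-0.2]
    - [50,16,0,0,0,0,-0.2]
    - [30,10,0,0,0,0,-0.2]
    - [0,0,0,0,0,0,-0.2]
    - [0,0,0,0,0,0,-0.2]

```text
clock: 4.47
position: [0.4996, -0.1556, 0.225]
eef_rot: [-0.0, -0.707, 0.707, 0.0]
contact_force: [-0.4, -0.8, 1.3]
finger_gap: 0.0553
grasp_force: 21.4
```

Run:
```python
from h import *
pic('wrist','w2.png');spots('wrist',['orange_cup_center','blue_cup_center'],2)
pic('scene','s2.png');spots('scene',['orange_cup_center','blue_cup_center'],2)
s=arm.get_state();print(s['position'],s['contact_force'],s['finger_gap'])
a=cv2.imread('pics/w2.png');b=cv2.imread('pics/s2.png')[100:340,240:480]
cv2.imwrite('pics/c2.png',np.hstack([cv2.resize(a,(480,360)),cv2.resize(b,(320,320),interpolation=2)[:320,:] if 0 else cv2.copyMakeBorder(cv2.resize(b,(320,320)),0,40,0,0,0)]))
```

```text
wrist orange_cup_center 0.71 [ 0.4997 -0.1583  0.2084] [328. 297.]
wrist orange_cup_center 0.64 [0.421  0.1015 0.0222] [399. 431.]
wrist blue_cup_center 0.75 [ 0.5012 -0.1563  0.206 ] [324. 299.]
wrist blue_cup_center 0.68 [ 0.4888 -0.189   0.0305] [340. 162.]
scene orange_cup_center 0.88 [ 0.499  -0.1548  0.2092] [371. 181.]
scene orange_cup_center 0.85 [0.4231 0.0968 0.0196] [319. 300.]
[ 0.49970975 -0.155322    0.22515812] [-0.46057798  0.40959813  0.53262284] 0.055099850625269335
```

View pics/c2.png

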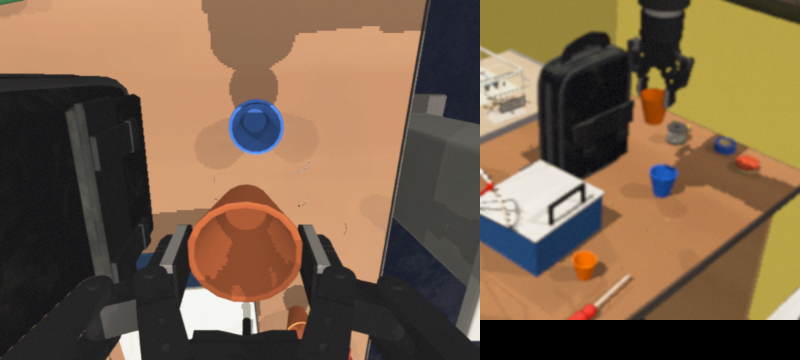

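The orange cup hangs upright in the jaws. The blue rim is centred at about (341,169) in full-size pixels and the orange rim at about (327,336).

Run:
```python
from h import *
im=pic('wrist')
def rim(mask,z):
    cs,_=cv2.findContours(mask.astype(np.uint8),0,1);c=max(cs,key=cv2.contourArea)
    pts=np.array([ray('wrist',u,v,z) for u,v in c[:,0]])[:,:2]
    # hull circle fit by consensus of radius 29 mm
    from scipy.optimize import least_squares
    x0=pts.mean(0); r=least_squares(lambda p:np.hypot(*(pts-p).T)-.029,x0,loss='cauchy',f_scale=.0005);return r.x, np.median(abs(r.fun)),len(pts)
h=cv2.cvtColor(im,cv2.COLOR_RGB2HSV)
b=(h[...,0]>105)&(h[...,0]<128)&(h[...,1]>130)&(h[...,2]>60); b[240:]=0
print('blue',rim(b,.055),'px of net',[ray('wrist',341,169,.055)])
o=(h[...,0]<14)&(h[...,1]>150)&(h[...,2]>100); o[:240]=0
print('orange px',ray('wrist',327,336,.2345)); 
s=arm.get_state();print(s['position'])
```

```text
blue (array([ 0.48838709, -0.18943612]), np.float64(0.0016480193420847292), 204) px of net [array([ 0.4887358 , -0.18792901,  0.055     ])]
orange px [ 0.50004468 -0.15649252  0.2345    ]
[ 0.49966343 -0.15545467  0.22521433]
```

Request:
apply_moves:
  steps:
    - [16,6,10,0,0,0,-0.2]
    - [16,5,30,0,0,0,-0.2]
    - [0,0,40,0,0,0,-0.2]
    - [0,0,15,0,0,0,-0.2]
    - [0,0,0,0,0,0,-0.2]
    - [0,0,0,0,0,0,-0.2]

```text
clock: 5.58
position: [0.4893, -0.1883, 0.1321]
eef_rot: [-0.001, 0.707, -0.707, 0.001]
contact_force: [-0.8, 0.3, -0.1]
finger_gap: 0.0554
grasp_force: 21.5
```

Run:
```python
from h import *
pic('wrist','w3.png');spots('wrist',['orange_cup_center','blue_cup_center'],2)
pic('scene','s3.png');spots('scene',['orange_cup_center','blue_cup_center'],2)
s=arm.get_state();print(s['position'],s['contact_force'])
a=cv2.imread('pics/w3.png')[100:420,160:480];b=cv2.imread('pics/s3.png')[190:270,336:416]
cv2.imwrite('pics/c3.png',np.hstack([a,cv2.resize(b,(320,320),interpolation=2)]))
for n,(X,Y) in {'blue':(.4886,-.1885)}.items():
    print('scene expected rim',px('scene',np.array([X,Y,.055])))
```

```text
wrist orange_cup_center 0.9 [ 0.4883 -0.1901  0.1122] [330. 296.]
wrist blue_cup_center 0.77 [ 0.4908 -0.1883  0.0297] [325. 238.]
scene orange_cup_center 0.83 [0.4235 0.0983 0.0166] [319. 302.]
scene orange_cup_center 0.62 [ 0.4917 -0.1894  0.1171] [379. 208.]
scene blue_cup_center 0.65 [ 0.4951 -0.1816  0.031 ] [374. 236.]
[ 0.48875052 -0.18794726  0.13087828] [-0.06139585  0.13702704 -0.08189519]
scene expected rim [377.8511771 228.5528002]
```

View pics/c3.png

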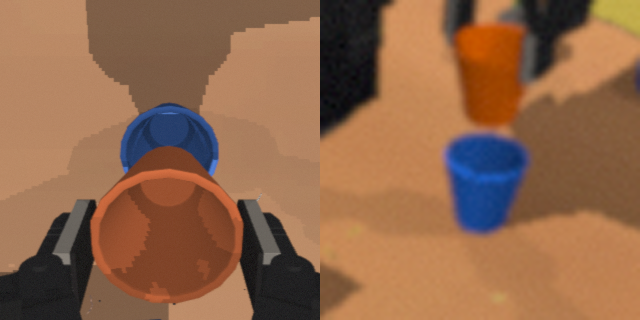

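Run:
```python
from h import *
vision.read_camera('wrist')
print(ray('wrist',328,336,.141),ray('wrist',330,251,.055),ray('wrist',330,255,.055))
k=np.array([.489,-.189])
for z in (.141,.086,.055): print(z,px('scene',np.array([*k,z])),px('wrist',np.array([*k,z])), px('wrist',np.array([k[0],k[1]-.029,z])))
```

```text
[ 0.48867749 -0.18962385  0.141     ] [ 0.48713098 -0.18939657  0.055     ] [ 0.48712499 -0.18695535  0.055     ]
0.141 [380.67974053 201.03994665] [327.10930113 337.48838436] [327.11874355 263.64530285]
0.086 [378.84599984 218.81759596] [326.81482441 274.36392348] [326.80692587 217.99290617]
0.055 [377.8553205  228.42197996] [326.70888298 251.65416361] [326.69748835 201.97044986]
```

Request:
apply_moves:
  steps:
    - [0,1,20,0,0,0,-0.2]
    - [0,0,25,0,0,0,-0.2]
    - [0,0,10,0,0,0,-0.2]
    - [0,0,5,0,0,0,-0.2]
    - [0,0,0,0,0,0,-0.2]
    - [0,0,0,0,0,0,-0.2]

```text
clock: 6.68
position: [0.4879, -0.1881, 0.071]
eef_rot: [-0.0, 0.707, -0.707, 0.0]
contact_force: [0.6, 0.6, 0.1]
finger_gap: 0.0549
grasp_force: 21.5
```

Request:
apply_moves:
  steps:
    - [0,0,2,0,0,0,-0.2]
    - [0,0,2,0,0,0,-0.2]
    - [0,0,0,0,0,0,-0.2]
    - [0,0,0,0,0,0,-0.2]

```text
clock: 7.18
position: [0.4877, -0.1881, 0.0666]
eef_rot: [-0.0, 0.707, -0.707, 0.0]
contact_force: [1.2, -0.1, 0.8]
finger_gap: 0.0552
grasp_force: 21.5
```

Next I'll release, raise, and look.

Request:
apply_moves:
  steps:
    - [0,0,0,0,0,0,0.5]
    - [0,0,0,0,0,0,0.8]
    - [0,0,0,0,0,0,1]
    - [0,0,0,0,0,0,1]
    - [0,0,-10,0,0,0,1]
    - [0,0,-30,0,0,0,1]
    - [0,0,-50,0,0,0,1]
    - [0,0,-50,0,0,0,1]
    - [0,0,-10,0,0,0,1]
    - [0,0,0,0,0,0,1]

```text
clock: 8.43
position: [0.4878, -0.1879, 0.2172]
eef_rot: [-0.001, 0.707, -0.707, 0.001]
contact_force: [-0.2, 0.1, -0.6]
finger_gap: 0.0851
grasp_force: 0.0
```

Run:
```python
from h import *
pic('wrist','w4.png');spots('wrist',['orange_cup_center','blue_cup_center'],2)
pic('scene','s4.png');spots('scene',['orange_cup_center','blue_cup_center'],2)
a=cv2.imread('pics/w4.png')[60:380,160:480];b=cv2.imread('pics/s4.png')[190:270,336:416]
cv2.imwrite('pics/c4.png',np.hstack([a,cv2.resize(b,(320,320),interpolation=2)]))
```

```text
wrist orange_cup_center 0.83 [ 0.486  -0.1906  0.0468] [328. 207.]
scene orange_cup_center 0.57 [0.4228 0.0992 0.0193] [319. 301.]
scene orange_cup_center 0.54 [ 0.4883 -0.1885  0.0488] [378. 230.]
scene blue_cup_center 0.63 [ 0.4904 -0.1856  0.0293] [376. 236.]
```

View pics/c4.png

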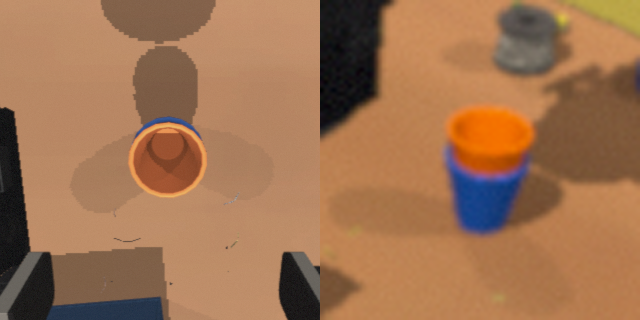

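The orange cup is seated coaxially in the blue one, with its centre about 20 mm above the blue centre. On to the lid bar.

Request:
apply_moves:
  steps:
    - [-25,0,-5,0,0,0,1]
    - [-45,-2,0,0,0,0,1]
    - [-50,-2,0,0,0,0,1]
    - [-50,-2,0,0,0,0,1]
    - [-50,-1,0,0,0,0,1]
    - [-43,0,0,0,0,0,1]
    - [0,0,0,0,0,-0.095,1]
    - [0,0,0,0,0,0,1]
    - [0,0,0,0,0,0,1]

```text
clock: 9.85
position: [0.4944, 0.0746, 0.2211]
eef_rot: [0.0, 0.739, -0.674, -0.0]
contact_force: [0.4, 0.6, 0.6]
finger_gap: 0.0855
grasp_force: 0.0
```

Run:
```python
from h import *
pic('wrist','w5.png');spots('wrist',['lid_hinge','lid_bar','pointer_tip'],2)
pic('scene','s5.png');spots('scene',['lid_hinge','lid_bar','pointer_tip'],2)
pic('side','d5.png');spots('side',['lid_hinge','lid_bar','pointer_tip'],2)
print(arm.get_state()['position'])
b=cv2.imread('pics/s5.png')[210:290,215:315]
cv2.imwrite('pics/c5.png',np.hstack([cv2.imread('pics/w5.png')[80:,240:640],cv2.resize(b,(400,320),interpolation=2)[:400] if 0 else cv2.copyMakeBorder(cv2.resize(b,(400,320),interpolation=2),0,80,0,0,0)]))
```

```text
wrist lid_hinge 0.66 [0.6463 0.0928 0.0839] [114. 228.]
wrist lid_bar 0.58 [0.4946 0.0761 0.124 ] [327. 243.]
wrist pointer_tip 0.98 [0.5487 0.1846 0.1681] [220. 430.]
scene lid_hinge 0.9 [0.6488 0.0848 0.0831] [261. 235.]
scene lid_bar 0.84 [0.4949 0.0739 0.1246] [305. 246.]
scene pointer_tip 0.67 [0.5502 0.1884 0.1727] [248. 239.]
[0.49447506 0.07498594 0.22128528]
```

View pics/c5.png

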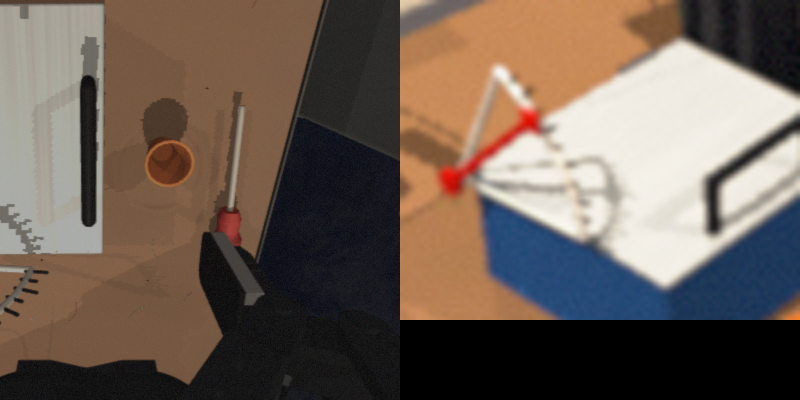

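The bar is centred between the fingers at about column 328 and lined up with the tool. In the scene view the pointer tip is near (247.5,240) and its hub near (228,255). I'll fit the pointer angle from the red pixels in both cameras.

```bash
cat > fit.py <<'E'
from h import *
from scipy.optimize import least_squares
ims={c:pic(c) for c in ('wrist','scene')}
segs={}
for c,im in ims.items():
    h=cv2.cvtColor(im,cv2.COLOR_RGB2HSV)
    m=((h[...,0]<5)|(h[...,0]>172))&(h[...,1]>170)&(h[...,2]>70)
    box={'wrist':(330,470,60,260),'scene':(225,265,215,262)}[c]
    k=np.zeros_like(m);k[box[0]:box[1],box[2]:box[3]]=1
    ys,xs=np.nonzero(m&k); P=np.c_[xs,ys].astype(float)
    mu=P.mean(0);d=np.linalg.svd(P-mu,full_matrices=0)[2][0];t=(P-mu)@d
    segs[c]=(mu,d);print(c,len(P),mu.round(1),'ends',(mu+d*t.min()).round(1),(mu+d*t.max()).round(1))
def pt(x,y,yaw,a,r): 
    u=np.array([np.cos(yaw),np.sin(yaw),0]);v=np.array([-u[1],u[0],0])
    return np.array([x,y,.084])+.108*v-r*np.cos(a)*u+r*np.sin(a)*np.array([0,0,1])
for yaw in (.085,.095,.105):
  for hx,hy in ((.6474,.0876),(.6455,.0885),(.648,.086)):
    out=[]
    for c,(mu,d) in segs.items():
        n=np.array([-d[1],d[0]])
        def f(a):
            A,B=px(c,pt(hx,hy,yaw,a,.0)),px(c,pt(hx,hy,yaw,a,.12));e=B-A;return (e@n)/np.hypot(*e)
        g=np.linspace(.4,1.05,131);out.append(round(g[np.argmin([abs(f(a)) for a in g])],3))
        if yaw==.095 and hx==.6474: print(c,'model hub,tip',px(c,pt(hx,hy,yaw,out[-1],0)).round(1),px(c,pt(hx,hy,yaw,out[-1],.12)).round(1))
    print(yaw,hx,out)
E
python3 fit.py
```

```text
wrist 372 [200.5 419.1] ends [127.9 349.1] [220.6 438.4]
scene 68 [235.  248.8] ends [248.4 238.5] [225.3 256.2]
0.085 0.6474 [np.float64(0.745), np.float64(0.795)]
0.085 0.6455 [np.float64(0.75), np.float64(0.795)]
0.085 0.648 [np.float64(0.75), np.float64(0.795)]
wrist model hub,tip [135.6 348.7] [219.2 428.6]
scene model hub,tip [227.2 255.2] [248.  239.3]
0.095 0.6474 [np.float64(0.75), np.float64(0.795)]
0.095 0.6455 [np.float64(0.755), np.float64(0.795)]Traceback (most recent call last):
  File "fit.py", line 23, in <module>
    g=np.linspace(.4,1.05,131);out.append(round(g[np.argmin([abs(f(a)) for a in g])],3))
                                                                 ~^^^
  File "fit.py", line 22, in f
    A,B=px(c,pt(hx,hy,yaw,a,.0)),px(c,pt(hx,hy,yaw,a,.12));e=B-A;return (e@n)/np.hypot(*e)
                                 ~~^^^^^^^^^^^^^^^^^^^^^^^
  File "h.py", line 10, in px
    k=vision.calibration(c); p=np.array(k['R'])@X+np.array(k['t']); f=240/np.tan(np.radians(k['vfov']/2))
ValueError: time passes only in moves, steps and waits
```

Request:
apply_moves:
  steps:
    - [0,0,30,0,0,0,1]
    - [0,0,40,0,0,0,1]
    - [0,0,28,0,0,0,1]
    - [0,0,9,0,0,0,1]
    - [0,0,0,0,0,0,-1]
    - [0,0,0,0,0,0,-1]
    - [0,0,0,0,0,0,-1]
    - [0,0,0,0,0,0,-1]
    - [0,0,0,0,0,0,-1]
    - [0,0,0,0,0,0,-1]
    - [0,0,0,0,0,0,-1]
    - [0,0,0,0,0,0,-1]
  squeeze: 30

```text
clock: 12.05
position: [0.4934, 0.075, 0.1148]
eef_rot: [0.001, 0.74, -0.673, -0.001]
contact_force: [-8.0, 1.2, 5.9]
finger_gap: 0.0089
grasp_force: 29.5
```

Request:
apply_moves:
  steps:
    - [0,-1.7,-5.8,0,0,0,-1]
    - [0,-1.8,-5.8,0,0,0,-1]
    - [0,-4.3,-11.3,0,0,0,-1]
    - [0,-5.2,-10.9,0,0,0,-1]
    - [0,-6.0,-10.4,0,0,0,-1]
    - [0,-6.8,-10.0,0,0,0,-1]
    - [0,0,0,0,0,0,-1]
    - [0,0,0,0,0,0,-1]

```text
clock: 13.05
position: [0.5178, 0.0774, 0.1691]
eef_rot: [0.002, 0.74, -0.672, -0.002]
contact_force: [-15.5, 1.5, 8.7]
finger_gap: 0.0087
grasp_force: 29.8
```

The reaction force points radially outward, so the commanded path runs about 1.5 mm too close to the hinge. I'll correct that while going on.

Request:
apply_moves:
  steps:
    - [0,1.2,-1,0,0,0,-1]
    - [0,-7.5,-9.5,0,0,0,-1]
    - [0,-8.3,-8.8,0,0,0,-1]
    - [0,-8.9,-8.1,0,0,0,-1]
    - [0,-9.5,-7.5,0,0,0,-1]
    - [0,-5,-3.5,0,0,0,-1]
    - [0,-5,-3.2,0,0,0,-1]
    - [0,0,0,0,0,0,-1]
    - [0,0,0,0,0,0,-1]

```text
clock: 14.18
position: [0.5626, 0.0817, 0.2124]
eef_rot: [-0.0, 0.74, -0.672, 0.0]
contact_force: [-7.4, 2.7, 9.1]
finger_gap: 0.0085
grasp_force: 30.1
```

Run:
```python
from h import *
pic('wrist','w6.png');spots('wrist',['lid_bar','pointer_tip','lid_hinge'],1)
pic('scene','s6.png');spots('scene',['lid_bar','pointer_tip','orange_cup_center','blue_cup_center'],2)
s=arm.get_state();print(s['position'],s['contact_force'])
b=cv2.imread('pics/s6.png')[190:290,215:340]
cv2.imwrite('pics/c6.png',cv2.resize(b,(750,600),interpolation=2))
```

```text
wrist lid_bar 0.96 [0.5611 0.0814 0.2204] [332. 336.]
wrist pointer_tip 0.9 [0.5488 0.1851 0.1704] [334. 444.]
wrist lid_hinge 0.93 [0.6452 0.0907 0.0824] [208. 226.]
scene lid_bar 0.92 [0.5651 0.0817 0.2199] [281. 200.]
scene pointer_tip 0.54 [0.5534 0.1883 0.1743] [247. 238.]
scene orange_cup_center 0.73 [0.4223 0.0962 0.0188] [320. 301.]
scene orange_cup_center 0.58 [0.5637 0.0799 0.2172] [282. 201.]
scene blue_cup_center 0.72 [ 0.4917 -0.1837  0.0299] [375. 236.]
[0.56252742 0.08173781 0.212343  ] [-8.70631564  3.10555288  9.48495947]
```

View pics/c6.png

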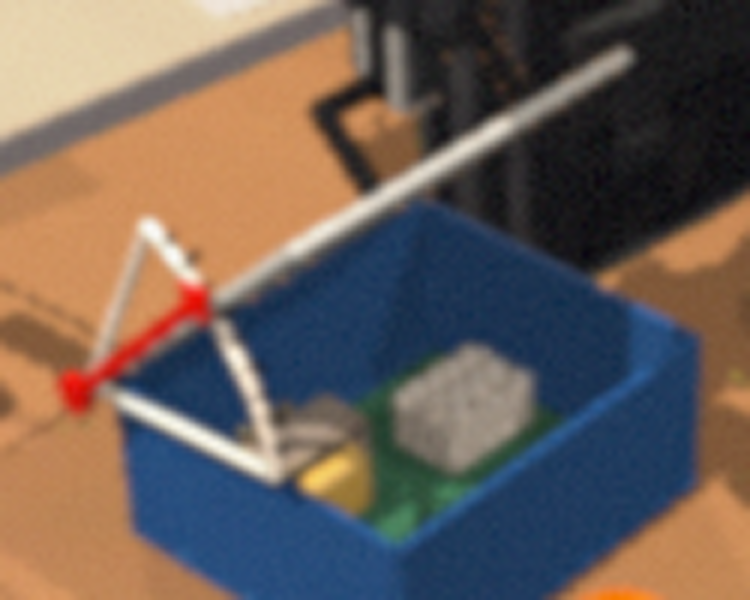

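The lid is up and almost edge-on to the scene camera, in line with the pointer. The lid's right front corner is at (628,55) in the crop, which is (319.7,199.2) in the full picture. I'll compare that with the model.

Run:
```python
from h import *
yaw=.095;u=np.array([np.cos(yaw),np.sin(yaw),0]);v=np.array([-u[1],u[0],0]);z=np.array([0,0,1.])
H=np.array([.6474,.0876,.084])
for a in (.7,.75,.8,.85):
    e=-np.cos(a)*u+np.sin(a)*z;n=np.sin(a)*u+np.cos(a)*z
    c=lambda y,r,h:((px('scene',H+y*v+r*e+h*n)-[215,190])*6).round()
    print(a,'right corner bottom/top',c(-.09,.163,-.003),c(-.09,.163,.003),'left',c(.09,.163,-.003),'bar',c(0.042,.152,.039),'tip',c(.108,.12,0),'hub',c(.108,0,0))
```

```text
0.7 right corner bottom/top [642.  83.] [634.  70.] left [314. 280.] bar [336. 131.] tip [215. 323.] hub [ 73. 391.]
0.75 right corner bottom/top [631.  65.] [624.  52.] left [302. 260.] bar [323. 115.] tip [206. 309.] hub [ 73. 391.]
0.8 right corner bottom/top [621.  47.] [613.  34.] left [290. 240.] bar [310.  99.] tip [197. 295.] hub [ 73. 391.]
0.85 right corner bottom/top [610.  30.] [601.  17.] left [277. 221.] bar [296.  84.] tip [188. 281.] hub [ 73. 391.]
```

Lid and pointer both read about 0.77, and within about 0.02 rad of each other. The lid is at rest in the grip, so I'm handing in.

```bash
python3 -c "
from h import *
s=arm.get_state();print(s['position'],abs(s['qd']).max(),s['grasp_force'])
print(ticket.job_done())"
```

```text
[0.56252742 0.08173781 0.212343  ] 0.0008881998937258196 30.104445219039917
the job is handed in; nothing more can be done
None
```

I nested the orange cup in the blue one and let go of it. The gripper is holding the lid at rest at about 0.77 rad, within about 0.02 rad of the pointer by my estimate. The job is handed in; no verdict came back.

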